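# Put the seasonings back in their caddy

### The job

Put the seasonings away in the wooden caddy, keeping them upright: the salt shaker in the square cup, the two spice jars that stand on the bare worktop side by side in the oblong bin, and, only after all those, the tall pepper mill in the round cup. The spice jar on the cork coaster is still in use and the jam jar does not belong in the caddy, so leave both where they stand.

Things in the scene. Friction and masses are not known exactly. Their poses are not given: they have to be found in the camera images.
- pepper_mill: Pepper mill of dark turned wood, 58 mm in diameter at the foot, 150 mm tall; its round head, 109 to 139 mm up, is 50 mm across, with a small metal knob (12 mm across) above it. Origin: centre of its underside, z up its axis.
- salt_shaker: Glass salt shaker with a grey domed top, round, 90 mm tall: body 44 mm in diameter up to 66 mm, narrowing to 34 mm above 74 mm; its foot is slightly round, so it may lean by 3 degrees as it stands. Origin: centre of its underside, z up its axis.
- spice_a: Spice jar: an upright glass cylinder 41 mm in diameter and 105 mm tall with a dark screw cap (the top 21 mm); grip it round the upper body, 70 to 90 mm up. Three identical ones stand on the worktop. Origin: centre of its underside, z up its axis. This one stands on the bare worktop and goes into the oblong bin.
- spice_b: Spice jar: an upright glass cylinder 41 mm in diameter and 105 mm tall with a dark screw cap (the top 21 mm); grip it round the upper body, 70 to 90 mm up. Three identical ones stand on the worktop. Origin: centre of its underside, z up its axis. This one stands on the bare worktop and goes into the oblong bin.
- spice_c: Spice jar: an upright glass cylinder 41 mm in diameter and 105 mm tall with a dark screw cap (the top 21 mm); grip it round the upper body, 70 to 90 mm up. Three identical ones stand on the worktop. Origin: centre of its underside, z up its axis. This one stands on the cork coaster and must stay there.
- jam_jar: Jam jar, glass with a pale lid and pink contents, 65 mm in diameter, 94 mm tall. It must stay where it is. Origin: centre of its underside, z up.
- coaster: Round cork coaster, 88 mm in diameter, 5 mm thick, fixed on the worktop; one spice jar stands on it. Origin: centre of its underside.
- cup_round: Round steel cup, the pepper mill's place: inside 74 mm in diameter, outside 80 mm. Fixed, walls 3 mm. Origin: centre of its underside, 6 mm above the worktop; inner floor 3 mm and rim 30 mm above the origin; z up. The three inserts stand in the low wooden caddy (100 x 345 mm, rim 18 mm, wire grip 33 mm high at each end), in a row in varying order, 104 mm centre to centre.
- cup_square: Square steel cup, the salt shaker's place: inside 60 x 60 mm, outside 66 x 66 mm. Fixed, walls 3 mm. Origin: centre of its underside, 6 mm above the worktop; inner floor 3 mm and rim 30 mm above the origin; x and y are square to its walls, y along the row of inserts.
- bin_oblong: Oblong steel bin, the place of two spice jars: inside 58 mm along its x by 112 mm along its y, outside 64 x 118 mm; room for one jar on either side of its centre, 28 mm along +y and -y from it. Fixed, walls 3 mm. Origin: centre of its underside, 6 mm above the worktop; inner floor 3 mm and rim 30 mm above the origin; y along its length and along the row of inserts; x across the caddy.
There are look-alikes about, which are no part of the job. What is shaped like the spice_b but green or purple is not meant. What is shaped like the spice_a but green is not meant.

How it is judged:
By the outcome, as a careful person would: the job done as asked, in the order asked, and still so for the second after the job is handed in, with the robot touching nothing.
It also fails if it takes over 115 s, if anything falls off the work surface, if the arm or the gripper's body presses on something with over 40 N, if the wrist force passes 120 N, or if a joint passes its speed limit or range.

### The arm

A 6-joint arm with a two-finger parallel gripper is mounted at the origin on a cart in front of the work surface, level with it; the furniture and walls round the work are solid. World frame = base frame: x ahead of the robot, y to its left, z up, the work surface at z = 0. Lengths are in mm, angles in degrees, forces in N, time in s.
With the tool pointing down it reaches from about 350 to 850 mm from the base axis. Payload 8.1 kg.
Tool frame: the origin (TCP) lies midway between the tips of the shut fingers; the grasp point (between the pads) lies 19 mm behind it; z points along the fingers, y is the line along which they close (so a half turn about z gives the same grasp; the last joint's range is limited). The gripper opens to 85 mm and grips with 20 to 120 N. Pads are 22 mm wide; open, the fingers measure 114 mm over their backs; the gripper's body (76 mm by 85 mm) begins 54 mm behind the grasp point. The pads swing forward as they close: fully open they stand 13 mm farther back than shut.
Start: joints at [64.034, 7.471, 85.268, -0, 87.261, -4.893], TCP at [215.717, 559.885, 231.292] pointing down, gripper open.
Joint ranges: [-169.43, 169.43], [-51.17, 129.36], [1.28, 143.12], [-76.62, 256.62], [0, 156.53], [-152.29, 152.29]. Speed limits (degrees/s): [136.94, 136.94, 159.86, 180, 180, 180].

### API

Orientations are given as [roll, pitch, yaw] about the fixed x, y, z axes, in that order (R = Rz(yaw) Ry(pitch) Rx(roll)).
In Python, from bench import r gives the robot as it stands.
- The arm moves only by the tool apply_moves, never from a script. Its argument "steps" is a list of rows, each a list of 7 numbers: the opening, from -1 (shut) to 1 (fully open), then the shift along the tool's x, y, z in mm, then the turn, a rotation vector about the tool's x, y, z in units of 5 degrees (1.0 is 5 degrees). A call has exactly 8 rows; each row shifts and turns the commanded pose from where the row before left it, along the tool's axes as they then stand; what a row does not reach is not made up. A row lasts 1/10 s, in which the tool goes at most 50 mm and 8.59 degrees, less where a joint would pass 70% of its speed; a pose out of reach is approached as far as the arm can. A call is refused whole if a number of a shift passes 50 or a number of a turn 1, either way. A call with a gripper value outside its range is refused whole. The fingers move at their own pace and stop on an object; "squeeze" is the grip in N (left out, the last holds). Time passes only in rows, so rows that do not move let the fingers close, or fill a call up. It gives the time, the measured TCP pose, the force, the opening and the grip force at its end, in the units of the state.
- r.sense(): the state, without advancing time (a new reading comes with each control period).
- r.snapshot(name): name is "side" or "top" or "wrist"; returns a dict with "color" (400x640x3 uint8, blue, green, red), "depth" (400x640 float32, mm along the optical axis (not along the pixel's ray), 0 where there is no reading), "mtx" (3x3 intrinsics, pixels), "dist" ([k1, k2, p1, p2, k3] as OpenCV has them; the pictures are not rectified), "T" (4x4, takes a point from camera to world coordinates); the wrist camera has in their place "hand_eye" (4x4, takes a point from camera to tool coordinates, whose origin is the TCP and whose axes are the flange's). Camera axes: x right, y down, z forward; pixel columns grow to the right and rows downward; lengths in mm; the calibration is good to about 2 mm. A picture is of the moment at which its call begins: read the wrist's pose just before it.
- r.hand_in(): hands the job in; it is judged then, once.
The state is a dict: "time": time; "joint_pos": joint angles; "qd": joint speeds; "joint_efforts": joint torques, N m; "tool_pos": TCP position; "tcp_rot": TCP orientation; "ft_force": force on the tool from outside, world axes, zero at the start; "wrist_torque": the same for the moment, N m; "finger_gap": finger opening in mm; "grip_force": force on a finger pad.
Only numpy, scipy, OpenCV 4.12 (cv2) and the standard library are available. Lean on these libraries where they do the work, as an engineer would, in place of code of your own. Each camera call takes 0.05 s, during which the arm holds its last target. There are 200 camera calls.

## Working session

There is one attempt and no reset: what is moved stays moved. The work goes in short steps, Python scripts to look and compute and a tool call to move; the robot and the scene stay as the last step left them, time stands still between calls to the robot, and variables do not carry over. Pictures are saved under pics/ and viewed, at most 14 in all, crops included, and the job is handed in when it is done.

Besides the shell and the picture viewer there is one more tool, called after "Emit:" as a command line: name --pt "numbers of a row" for each row, then --argument value for the rest. apply_moves: Moves the arm, as the interface text tells. Its arguments: {"type":"object","properties":{"steps":{"type":"array"},"squeeze":{"type":"number"}},"required":["steps"]}

```bash
ls; mkdir -p pics; cat > h.py <<'E'
import numpy as np, cv2, pickle
from bench import r
from scipy.spatial.transform import Rotation as Ro
def T_of(s,c):
    if 'T' in c: return np.array(c['T'])
    T=np.eye(4);T[:3,:3]=Ro.from_euler('xyz',s['tcp_rot'],degrees=True).as_matrix();T[:3,3]=s['tool_pos']
    return T@np.array(c['hand_eye'])
def snap(n):
    s=r.sense();c=r.snapshot(n);c=dict(c);c['W']=T_of(s,c);return c
def cloud(c):
    h,w=c['depth'].shape
    u,v=np.meshgrid(np.arange(w),np.arange(h))
    p=cv2.undistortPoints(np.stack([u,v],-1).reshape(-1,1,2).astype(np.float32),np.array(c['mtx']),np.array(c['dist'])).reshape(h,w,2)
    d=c['depth'];P=np.dstack([p[...,0]*d,p[...,1]*d,d])
    return P@c['W'][:3,:3].T+c['W'][:3,3]
def plane(c,uv,z):
    p=cv2.undistortPoints(np.array(uv,np.float32).reshape(-1,1,2),np.array(c['mtx']),np.array(c['dist'])).reshape(-1,2)
    d=np.c_[p,np.ones(len(p))]@c['W'][:3,:3].T;o=c['W'][:3,3]
    return o+d*((z-o[2])/d[:,2])[:,None]
E
python3 - <<'E'
from h import *
print(r.sense())
for n in('top','side','wrist'):
    c=snap(n);pickle.dump(c,open(n+'.pkl','wb'));cv2.imwrite(f'pics/{n}0.png',c['color']);print(n,c['W'].round(2).tolist(),(c['depth']>0).mean(), np.array(c['mtx']).round(1).tolist())
E
```

```text
pics
{'time': 0.0, 'joint_pos': array([ 6.40342956e+01,  7.51613489e+00,  8.53304415e+01,  1.39332942e-03,
        8.72621611e+01, -4.89143164e+00]), 'qd': array([-0.04149492,  0.01593809,  0.04220246, -0.01088805,  0.05296537,
        0.01860374]), 'joint_efforts': array([ 7.88219004e-04, -5.69412410e+01, -5.00556958e+01, -3.47015430e-05,
        1.50467036e-02,  6.47454067e-05]), 'tool_pos': array([215.45437804, 559.37864504, 230.22260024]), 'tcp_rot': array([-1.79891777e+02, -1.06583624e-02,  1.58925649e+02]), 'ft_force': array([ 0.01801825, -0.07395494,  0.2981957 ]), 'wrist_torque': array([ 0.05033294, -0.01087267,  0.05368086]), 'grip_force': 0.0, 'finger_gap': 85.58370025284987}
top [[-0.02, -1.0, 0.09, 319.97], [-1.0, 0.02, -0.0, -137.44], [-0.0, -0.09, -1.0, 1295.8], [0.0, 0.0, 0.0, 1.0]] 0.9960234375 [[465.3, 0.0, 323.8], [0.0, 465.3, 199.6], [0.0, 0.0, 1.0]]
side [[0.43, -0.39, 0.81, -487.96], [-0.9, -0.2, 0.38, -577.51], [0.02, -0.9, -0.44, 530.8], [0.0, 0.0, 0.0, 1.0]] 0.995953125 [[370.2, 0.0, 318.2], [0.0, 370.2, 198.8], [0.0, 0.0, 1.0]]
wrist [[0.36, 0.89, 0.29, 139.91], [0.93, -0.34, -0.11, 588.54], [-0.0, 0.31, -0.95, 373.86], [0.0, 0.0, 0.0, 1.0]] 0.99614453125 [[348.9, 0.0, 313.0], [0.0, 348.9, 206.3], [0.0, 0.0, 1.0]]
```

View pics/top0.png

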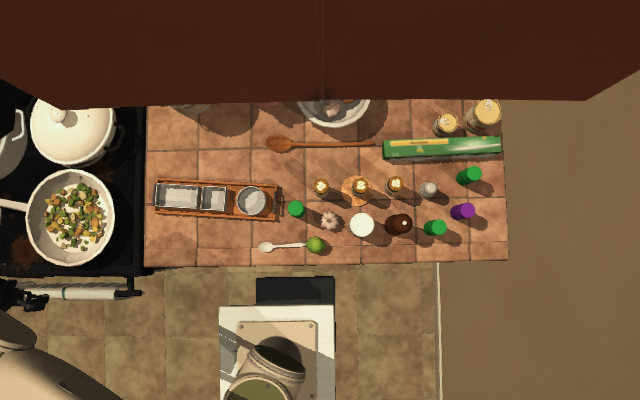

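View pics/side0.png

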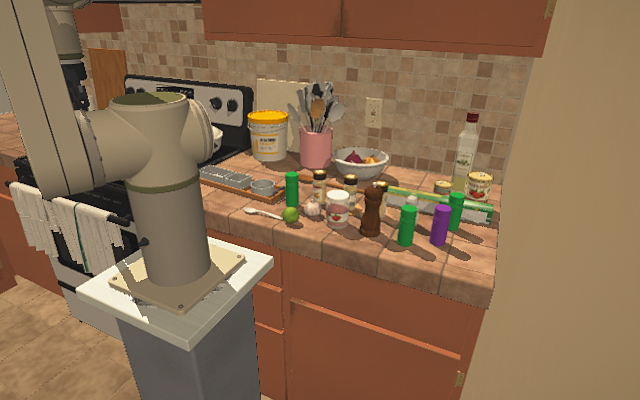

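The top view shows the caddy on the left, with the bin at about (179,197), the square cup at (214,199) and the round cup at (252,201). The gold/dark-capped jars are at (321,187), (360,187, on the coaster) and (396,185). The salt is at (429,190), the mill at (400,224) and the jam jar at (362,225). The green and purple jars are decoys. The side view agrees, and a wall cabinet overhangs the back.

```bash
python3 - <<'E'
from h import *
c=pickle.load(open('top.pkl','rb'));s=pickle.load(open('side.pkl','rb'))
P=cloud(c);S=cloud(s)
# tops by height in the top view
z=P[...,2]
print('cabinet z',np.median(z[40:80,200:400]),'front edge x', P[90,300], P[97,300])
for name,(u,v) in dict(A=(321,187),C=(360,187),B=(396,185),salt=(429,190),mill=(400,224),jam=(362,225),g1=(296,209),g2=(436,228),purp=(463,212),g3=(469,175),garlic=(330,221)).items():
    w=P[v-13:v+14,u-13:u+14].reshape(-1,3); zt=np.percentile(w[:,2],97)
    near=w[np.abs(w[:,2]-zt)<6]
    # side view points near the same column
    q=S.reshape(-1,3); q=q[(np.hypot(*(q[:,:2]-near[:,:2].mean(0)).T)<30)&(q[:,2]>20)]
    print(name,'top zt %.0f'%zt,near.mean(0).round(0),'ext',np.ptp(near,0).round(0)[:2],'side: ztop %.0f n%d'%(np.percentile(q[:,2],98) if len(q) else -1,len(q)))
# caddy
for u,v in ((179,197),(214,199),(252,201)):print(P[v,u].round(0))
for uv in ((160,175),(160,220),(290,230),(290,170)): print(P[uv[1],uv[0]].round(0))
im=c['color'][165:265,145:485];cv2.imwrite('pics/topc.png',cv2.resize(im,None,fx=2.35,fy=2.35,interpolation=cv2.INTER_CUBIC))
E
```

```text
cabinet z 675.869887892756 front edge x [ 575.7514681  -101.66372781  544.03520002] [575.05496669 -99.82419321 508.66398809]
A top zt 109 [ 468. -130.  106.] ext [37. 39.] side: ztop 108 n384
C top zt 114 [ 467. -231.  112.] ext [37. 36.] side: ztop 113 n335
B top zt 109 [ 471. -324.  106.] ext [37. 39.] side: ztop 107 n191
salt top zt 90 [ 461. -421.   88.] ext [29. 24.] side: ztop 90 n139
mill top zt 144 [ 365. -335.  142.] ext [27. 28.] side: ztop 143 n788
jam top zt 99 [ 367. -234.   95.] ext [60. 60.] side: ztop 96 n263
g1 top zt 109 [413. -63. 107.] ext [39. 36.] side: ztop 107 n388
g2 top zt 108 [ 356. -432.  106.] ext [36. 37.] side: ztop 107 n566
purp top zt 109 [ 398. -508.  107.] ext [37. 37.] side: ztop 107 n577
g3 top zt 109 [ 495. -531.  107.] ext [37. 39.] side: ztop 107 n433
garlic top zt 44 [ 383. -150.   42.] ext [35. 35.] side: ztop 50 n168
[457. 270.   7.]
[449. 169.   8.]
[441.  61.  13.]
[522. 329.  -0.]
[394. 327.  -1.]
[359. -42.   2.]
[528. -45.   1.]
```

View pics/wrist0.png

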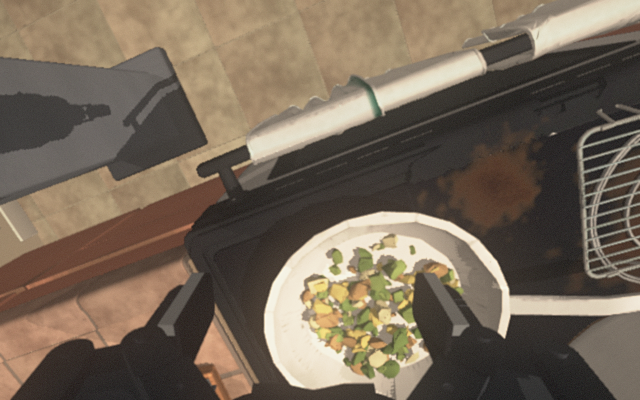

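```bash
cat >> h.py <<'E'
def plan(pos,yaw,n,pitchroll=(180,0)):
    s=r.sense();p=np.array(s['tool_pos']);R=Ro.from_euler('xyz',s['tcp_rot'],degrees=True)
    Rt=Ro.from_euler('xyz',[180,0,yaw],degrees=True)
    rv=(R.inv()*Rt).as_rotvec(degrees=True)/n
    d=(np.array(pos)-p)/n
    err=np.zeros(3)
    print('from',p.round(1),np.round(s['tcp_rot'],2),'per row mm %.1f deg %.2f'%(np.linalg.norm(d),np.linalg.norm(rv)))
    for i in range(n):
        sh=(R.inv().apply(d+err)).round(0); err=d+err-R.apply(sh)
        print(i//8,(sh+0.).astype(int).tolist(),(rv/5).round(2).tolist()); R=R*Ro.from_rotvec(rv,degrees=True)
E
python3 - <<'E'
from h import *
plan([450,130,290],86,16)
E
```

```text
from [215.5 559.5 230.5] [-1.7992e+02 -1.0000e-02  1.5893e+02] per row mm 30.8 deg 4.56
0 [-23, -20, -4] [-0.0, 0.0, 0.91]
0 [-25, -18, -3] [-0.0, 0.0, 0.91]
0 [-26, -15, -4] [-0.0, 0.0, 0.91]
0 [-28, -14, -4] [-0.0, 0.0, 0.91]
0 [-28, -12, -4] [-0.0, 0.0, 0.91]
0 [-29, -9, -3] [-0.0, 0.0, 0.91]
0 [-30, -7, -4] [-0.0, 0.0, 0.91]
0 [-30, -4, -4] [-0.0, 0.0, 0.91]
1 [-31, -2, -3] [-0.0, 0.0, 0.91]
1 [-30, 0, -4] [-0.0, 0.0, 0.91]
1 [-31, 3, -4] [-0.0, 0.0, 0.91]
1 [-30, 5, -4] [-0.0, 0.0, 0.91]
1 [-29, 8, -3] [-0.0, 0.0, 0.91]
1 [-29, 10, -4] [-0.0, 0.0, 0.91]
1 [-28, 12, -4] [-0.0, 0.0, 0.91]
1 [-27, 14, -3] [-0.0, 0.0, 0.91]
```

Emit:
apply_moves --pt "1 -23 -20 -4 0 0 0.91" --pt "1 -25 -18 -3 0 0 0.91" --pt "1 -26 -15 -4 0 0 0.91" --pt "1 -28 -14 -4 0 0 0.91" --pt "1 -28 -12 -4 0 0 0.91" --pt "1 -29 -9 -3 0 0 0.91" --pt "1 -30 -7 -4 0 0 0.91" --pt "1 -30 -4 -4 0 0 0.91" --squeeze 40

```text
time: 0.95
tool_pos: [333.3, 344.1, 261.1]
tcp_rot: [-180.0, 0.0, 122.3]
ft_force: [0.0, 0.6, 0.4]
finger_gap: 85.5
grip_force: 0.0
```

Emit:
apply_moves --pt "1 -31 -2 -3 0 0 0.91" --pt "1 -30 0 -4 0 0 0.91" --pt "1 -31 3 -4 0 0 0.91" --pt "1 -30 5 -4 0 0 0.91" --pt "1 -29 8 -3 0 0 0.91" --pt "1 -29 10 -4 0 0 0.91" --pt "1 -28 12 -4 0 0 0.91" --pt "1 -27 14 -3 0 0 0.91"

```text
time: 1.75
tool_pos: [450.5, 129.9, 290.4]
tcp_rot: [-180.0, -0.0, 85.9]
ft_force: [-0.3, 0.6, -0.3]
finger_gap: 85.4
grip_force: 0.0
```

```bash
python3 - <<'E'
from h import *
c=snap('wrist');pickle.dump(c,open('w1.pkl','wb'));cv2.imwrite('pics/w1.png',c['color']);s=r.sense();print(s['time'],s['tool_pos'],s['tcp_rot'],s['qd'].round(1))
P=cloud(c);Q=P.reshape(-1,3);m=(Q[:,1]>-60)&(Q[:,1]<340)&(Q[:,0]>380)&(Q[:,0]<520)
print(np.histogram(Q[m,2],bins=np.arange(-6,120,6)))
E
```

```text
1.8 [452.28284536 126.47147115 290.68393486] [1.79911307e+02 1.36287450e-01 8.55382822e+01] [ 3.6 -0.5  0.9  0.8 -0.2 -1.7]
(array([ 1687,  9270, 14593,  1693,  2922,   450,   940,  1526,    78,
          73,    80,    85,    93,   103,    80,    82,   118,   114,
         344,     0]), array([ -6,   0,   6,  12,  18,  24,  30,  36,  42,  48,  54,  60,  66,
        72,  78,  84,  90,  96, 102, 108, 114]))
```

View pics/w1.png

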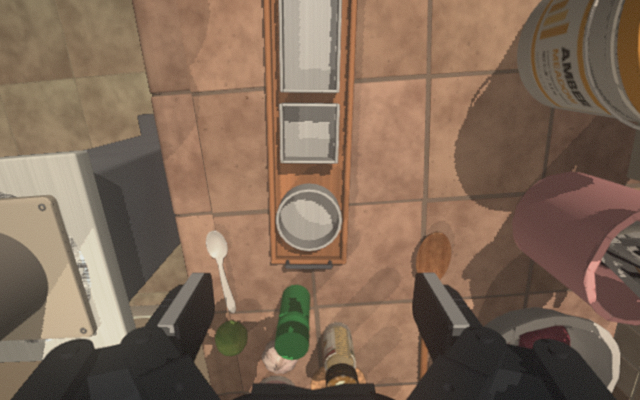

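The wrist view shows the round cup at about (309,218), the square cup at (309,133) and the bin at about (310,40, cut off at the top). The caddy lies nearly straight in the frame. The arm was still settling during this shot, so I'll retake it and fit the rims.

```bash
cat > rim.py <<'E'
from h import *
def fit(Q,tag):
    m=(Q[:,2]>29)&(Q[:,2]<46)&(Q[:,1]>5)&(Q[:,1]<335)&(Q[:,0]>395)&(Q[:,0]<505);q=Q[m]
    for n,y0,y1 in(('round',12,112),('square',122,206),('bin',208,335)):
        k=q[(q[:,1]>y0)&(q[:,1]<y1)]
        if len(k)<20: print(tag,n,len(k));continue
        b=cv2.minAreaRect(k[:,:2].astype(np.float32))
        print(tag,n,len(k),'z med %.1f'%np.median(k[:,2]),'rect c',np.round(b[0],1),'size',np.round(b[1],1),'ang %.1f'%b[2],'min',k.min(0).round(0),'max',k.max(0).round(0))
if __name__=='__main__':
    s=r.sense();c=snap('wrist');pickle.dump(c,open('w2.pkl','wb'));print(s['tool_pos'],s['qd'].round(1))
    fit(cloud(c).reshape(-1,3),'wrist');fit(cloud(pickle.load(open('top.pkl','rb'))).reshape(-1,3),'top')
    # ray check: outer contours of the grey inserts in both images cast on the plane z=36
    for n in('w2','top'):
        c=pickle.load(open(n+'.pkl','rb'));h=cv2.cvtColor(c['color'],cv2.COLOR_BGR2HSV)
        m=((h[...,1]<60)&(h[...,2]>60)).astype(np.uint8);m=cv2.morphologyEx(m,cv2.MORPH_CLOSE,np.ones((3,3)))
        for k in cv2.findContours(m,cv2.RETR_EXTERNAL,cv2.CHAIN_APPROX_NONE)[0]:
            X=plane(c,k.reshape(-1,2),36)[:,:2];ce=X.mean(0)
            if 400<ce[0]<500 and 10<ce[1]<340 and len(X)>30 and np.ptp(X,0).max()<150:
                b=cv2.minAreaRect(X.astype(np.float32));print(n,'ray rect c',np.round(b[0],1),np.round(b[1],1),'%.1f'%b[2])
E
python3 rim.py
```

```text
[452.28284536 126.47147115 290.68393486] [ 3.6 -0.5  0.9  0.8 -0.2 -1.7]
wrist round 708 z med 36.4 rect c [440.5  61.3] size [78.9 78.9] ang 48.1 min [401.  21.  29.] max [480. 101.  39.]
wrist square 714 z med 36.5 rect c [448.3 164.8] size [65.5 65.1] ang 85.5 min [414. 130.  29.] max [483. 200.  39.]
wrist bin 739 z med 36.5 rect c [455.3 252.6] size [85.8 63.6] ang 85.5 min [421. 208.  29.] max [490. 298.  39.]
top round 120 z med 36.5 rect c [441.9  61.8] size [75.  77.2] ang 89.5 min [403.  24.  29.] max [481.  99.  44.]
top square 139 z med 35.8 rect c [450.  166.2] size [68.9 66.6] ang 86.1 min [416. 130.  29.] max [483. 202.  41.]
top bin 204 z med 35.5 rect c [458.7 273. ] size [127.3  65. ] ang 85.7 min [422. 209.  29.] max [494. 335.  42.]
w2 ray rect c [439.8  63.9] [85.1 79.3] 85.5
w2 ray rect c [448.2 164.8] [67.5 66.3] 85.5
w2 ray rect c [455.1 252.3] [85.3 64.2] 85.5
top ray rect c [441.1  61.3] [78.2 75.1] 44.3
```

Emit:
apply_moves --pt "1 -30 3 0 0 0 0" --pt "1 -50 5 0 0 0 0" --pt "1 -49 5 0 0 0 0" --pt "1 -49 5 0 0 0 0" --pt "1 -49 5 0 0 0 0" --pt "1 -49 5 0 0 0 0" --pt "1 -49 5 0 0 0 0" --pt "1 -49 5 0 0 0 0"

```text
time: 2.65
tool_pos: [462.6, -245.7, 290.1]
tcp_rot: [180.0, -0.0, 86.2]
ft_force: [1.0, 0.4, 0.7]
finger_gap: 85.3
grip_force: 0.0
```

Emit:
apply_moves --pt "1 -49 5 0 0 0 0" --pt "1 -30 3 0 0 0 0" --pt "1 0 0 0 0 0 0" --pt "1 0 0 0 0 0 0" --pt "1 0 0 0 0 0 0" --pt "1 0 0 0 0 0 0" --pt "1 0 0 0 0 0 0" --pt "1 0 0 0 0 0 0"

```text
time: 3.45
tool_pos: [465.7, -323.0, 290.6]
tcp_rot: [180.0, 0.0, 86.2]
ft_force: [0.1, 0.2, 0.0]
finger_gap: 85.5
grip_force: 0.0
```

```bash
cat > obj.py <<'E'
from h import *
def circ(P):  # algebraic circle fit
    A=np.c_[2*P,np.ones(len(P))];x=np.linalg.lstsq(A,(P**2).sum(1),rcond=None)[0];return x[:2],np.sqrt(x[2]+x[:2]@x[:2])
G=dict(A=(468,-130,105),C=(467,-231,110),B=(471,-324,105),salt=(461,-421,90),mill=(365,-335,139),jam=(367,-234,94))
def near(c,names):
    Q=cloud(c).reshape(-1,3)
    for n in names:
        x,y,h=G[n];q=Q[(np.hypot(Q[:,0]-x,Q[:,1]-y)<38)&(Q[:,2]>h-45)]
        if len(q)<30: print(n,len(q));continue
        t=q[np.abs(q[:,2]-h)<4]
        line=f'{n} n{len(q)} ztop {np.percentile(q[:,2],98):.1f}'
        if len(t)>10:
            H=cv2.minEnclosingCircle(t[:,:2].astype(np.float32));line+=f' top circle {np.round(H[0],1)} r {H[1]:.1f} mean {t.mean(0).round(1)}'
        for lo,hi in((h-40,h-28),(h-28,h-18),(h-16,h-6)):
            k=q[(q[:,2]>lo)&(q[:,2]<hi)]
            if len(k)>25:
                ce,ra=circ(k[:,:2]);line+=f' | {lo}: {ce.round(1)} r{ra:.1f}'
        print(line)
E
python3 - <<'E'
from obj import *
s=r.sense();c=snap('wrist');pickle.dump(c,open('w3.pkl','wb'));cv2.imwrite('pics/w3.png',c['color']);print(s['time'],s['tool_pos'],s['tcp_rot'],s['qd'].round(1))
near(c,G);print('TOP');near(pickle.load(open('top.pkl','rb')),G)
E
```

```text
3.45 [ 465.7485258  -323.04880939  290.57080774] [1.79975833e+02 1.20885915e-02 8.61950290e+01] [-0.3  0.2 -0.1 -0.  -0.  -0. ]
A 0
C n2685 ztop 434.1 top circle [ 465.8 -234.3] r 19.8 mean [ 466.  -234.1  111. ]
B n8229 ztop 375.6 top circle [ 470.6 -326. ] r 20.0 mean [ 470.5 -325.3  106.1] | 65: [ 470.6 -327.4] r21.0 | 77: [ 470.8 -326.5] r20.0 | 89: [ 470.8 -326.7] r20.3
salt n1059 ztop 90.7 top circle [ 459.6 -421.5] r 13.7 mean [ 459.3 -420.7   88.8] | 50: [ 460.  -422.9] r17.6 | 62: [ 459.5 -422.5] r16.6 | 74: [ 459.1 -421.9] r15.8
mill n2486 ztop 150.2 top circle [ 367.2 -335.7] r 18.8 mean [ 368.1 -334.9  137.7] | 99: [ 366.4 -336.5] r23.4 | 111: [ 366.1 -337.1] r24.9 | 123: [ 366.9 -336.3] r22.1
jam n4199 ztop 96.2 top circle [ 366.6 -236.1] r 31.4 mean [ 367.1 -235.5   94.4] | 54: [ 366.5 -236.2] r31.3 | 66: [ 365.9 -236.2] r30.9 | 78: [ 365.7 -236.1] r31.8
TOP
A n214 ztop 110.2 top circle [ 468.5 -130.1] r 20.1 mean [ 468.  -130.1  105.8]
C n219 ztop 115.1 top circle [ 467.4 -232.6] r 20.2 mean [ 467.2 -231.4  110.9]
B n235 ztop 109.9 top circle [ 471.7 -323.9] r 20.3 mean [ 471.8 -324.1  105.5]
salt n175 ztop 91.7 top circle [ 461.2 -418.8] r 14.5 mean [ 460.9 -421.    89.3] | 50: [ 461.5 -422.2] r17.4 | 74: [ 460.9 -421.3] r14.9
mill n322 ztop 150.1 top circle [ 369.6 -335.5] r 21.3 mean [ 367.7 -334.5  137.7] | 123: [ 367.3 -335.4] r21.8
jam n490 ztop 99.5 top circle [ 367.3 -234. ] r 31.4 mean [ 367.5 -234.2   94.2]
```

View pics/w3.png

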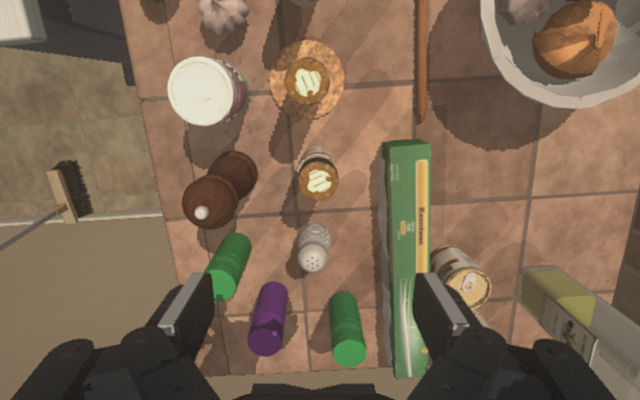

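The wrist view shows salt at (313,248), jar B at (318,178), jar C on the coaster at (306,83), the mill at (205,205) and the jam jar at (204,92). The wrist and top measurements agree within 2–3 mm, and the heights match. I'll go for the salt.

Emit:
apply_moves --pt "1 -33 0 0 0 0 0" --pt "1 -33 1 0 0 0 0" --pt "1 -33 0 20 0 0 0" --pt "1 0 0 45 0 0 0" --pt "1 0 0 45 0 0 0" --pt "1 0 0 40 0 0 0" --pt "1 0 0 25 0 0 0" --pt "1 0 0 0 0 0 0"

```text
time: 4.3
tool_pos: [457.3, -419.8, 109.9]
tcp_rot: [-179.6, -0.4, 86.1]
ft_force: [-1.3, 0.4, 0.4]
finger_gap: 85.6
grip_force: 0.0
```

Emit:
apply_moves --pt "1 0 0 30 0 0 0" --pt "1 0 0 30 0 0 0" --pt "1 0 0 15 0 0 0" --pt "1 0 0 8 0 0 0" --pt "1 0 0 0 0 0 0" --pt "1 0 0 0 0 0 0" --pt "1 0 0 0 0 0 0" --pt "1 0 0 0 0 0 0"

```text
time: 5.1
tool_pos: [460.5, -423.4, 33.8]
tcp_rot: [179.9, 0.1, 86.1]
ft_force: [0.4, 0.7, 0.2]
finger_gap: 85.2
grip_force: 0.0
```

Emit:
apply_moves --pt "-1 0 1 2 0 0 0" --pt "-1 0 0 0 0 0 0" --pt "-1 0 0 0 0 0 0" --pt "-1 0 0 0 0 0 0" --pt "-1 0 0 0 0 0 0" --pt "-1 0 0 0 0 0 0" --pt "-1 0 0 0 0 0 0" --pt "-1 0 0 0 0 0 0" --squeeze 35

```text
time: 5.9
tool_pos: [460.8, -422.9, 30.6]
tcp_rot: [180.0, 0.0, 86.1]
ft_force: [-2.1, -0.2, 4.2]
finger_gap: 39.4
grip_force: 35.4
```

Emit:
apply_moves --pt "-1 0 0 -5 0 0 0" --pt "-1 0 0 -10 0 0 0" --pt "-1 0 0 -20 0 0 0" --pt "-1 0 0 -35 0 0 0" --pt "-1 0 0 -40 0 0 0" --pt "-1 0 0 -40 0 0 0" --pt "-1 0 0 -20 0 0 0" --pt "-1 0 0 0 0 0 0"

```text
time: 6.7
tool_pos: [462.6, -424.4, 206.0]
tcp_rot: [179.6, 0.3, 86.1]
ft_force: [0.6, -0.0, -0.6]
finger_gap: 39.4
grip_force: 35.1
```

```bash
python3 - <<'E'
from h import *
s=r.sense();print(s['tool_pos'],s['finger_gap'],s['ft_force'])
c=snap('side');w=snap('wrist');pickle.dump((c,w),open('s4.pkl','wb'))
a=cv2.resize(c['color'][110:270,340:500],(480,480),interpolation=cv2.INTER_CUBIC);b=w['color'][160:400,170:470];b=cv2.resize(b,(300,240))
o=np.zeros((480,780,3),np.uint8);o[:,:480]=a;o[:240,480:]=b;cv2.imwrite('pics/s4.png',o)
E
```

```text
[ 462.60952906 -424.36831329  205.9566107 ] 39.435108327723405 [ 0.57294658 -0.04336756 -0.61625452]
```

View pics/s4.png

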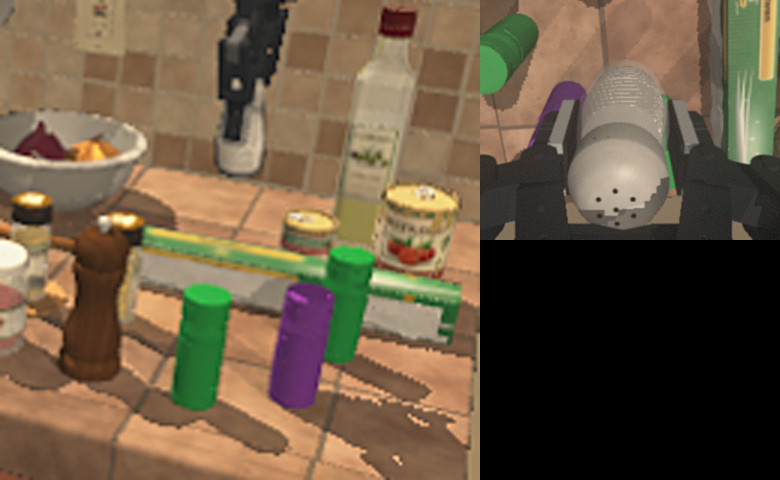

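The shaker is held upright between the pads (side-view crop at about (240,145)). I'll measure its underside and tilt and plan the move to the square cup.

```bash
cat > held.py <<'E'
from h import *
from obj import circ
def held(cs,tcp,rad,below=110):
    for n,c in cs:
        Q=cloud(c).reshape(-1,3);k=(np.hypot(Q[:,0]-tcp[0],Q[:,1]-tcp[1])<rad+12)&(Q[:,2]<tcp[2]-6)&(Q[:,2]>tcp[2]-below);q=Q[k]
        if len(q)<20: print(n,len(q));continue
        print(n,len(q),'zmin-tcp %.1f'%(np.percentile(q[:,2],1)-tcp[2]),[(int(lo),*(np.round(circ(q[(q[:,2]<tcp[2]-lo)&(q[:,2]>tcp[2]-lo-12)][:,:2])[0]-tcp[:2],1)),) for lo in range(6,below,12) if ((q[:,2]<tcp[2]-lo)&(q[:,2]>tcp[2]-lo-12)).sum()>20])
E
python3 - <<'E'
from held import *
c,w=pickle.load(open('s4.pkl','rb'))
held([('side',c),('wrist',w)],np.array([462.6,-424.4,206.]),22)
plan([448.8,165.2,200],85.6,16)
E
```

```text
side 113 zmin-tcp -28.2 [(6, np.float64(-2.4), np.float64(-3.0)), (18, np.float64(-0.1), np.float64(-3.1))]
wrist 714 zmin-tcp -30.0 [(6, np.float64(-0.6), np.float64(0.4)), (18, np.float64(0.0), np.float64(-0.1))]
from [ 460.9 -422.6  200.5] [1.7997e+02 2.0000e-02 8.6130e+01] per row mm 36.7 deg 0.03
0 [37, -3, 0] [0.0, 0.0, 0.01]
0 [36, -3, 0] [0.0, 0.0, 0.01]
0 [37, -4, 0] [0.0, 0.0, 0.01]
0 [36, -3, 0] [0.0, 0.0, 0.01]
0 [37, -3, 0] [0.0, 0.0, 0.01]
0 [37, -4, 0] [0.0, 0.0, 0.01]
0 [36, -3, 0] [0.0, 0.0, 0.01]
0 [37, -3, 0] [0.0, 0.0, 0.01]
1 [36, -4, 0] [0.0, 0.0, 0.01]
1 [37, -3, 0] [0.0, 0.0, 0.01]
1 [37, -4, 0] [0.0, 0.0, 0.01]
1 [36, -3, 0] [0.0, 0.0, 0.01]
1 [37, -4, 0] [0.0, 0.0, 0.01]
1 [36, -3, 0] [0.0, 0.0, 0.01]
1 [37, -4, 0] [0.0, 0.0, 0.01]
1 [36, -3, 0] [0.0, 0.0, 0.01]
```

Emit:
apply_moves --pt "-1 20 -2 0 0 0 0" --pt "-1 35 -3 0 0 0 0" --pt "-1 45 -4 0 0 0 0" --pt "-1 48 -4 0 0 0 0" --pt "-1 48 -4 0 0 0 0" --pt "-1 48 -5 0 0 0 0" --pt "-1 48 -4 0 0 0 0" --pt "-1 48 -5 0 0 0 0"

```text
time: 7.6
tool_pos: [451.1, -79.1, 197.9]
tcp_rot: [-179.8, -0.1, 86.1]
ft_force: [0.4, 0.7, 0.5]
finger_gap: 39.1
grip_force: 35.1
```

Emit:
apply_moves --pt "-1 48 -4 0 0 0 0" --pt "-1 48 -5 0 0 0 0.05" --pt "-1 48 -4 0 0 0 0.05" --pt "-1 40 -4 0 0 0 0" --pt "-1 30 -3 0 0 0 0" --pt "-1 22 -2 0 0 0 0" --pt "-1 10 -1 0 0 0 0" --pt "-1 0 0 0 0 0 0"

```text
time: 8.4
tool_pos: [446.5, 166.2, 198.6]
tcp_rot: [-179.8, 0.1, 85.7]
ft_force: [0.4, 0.1, -0.1]
finger_gap: 39.6
grip_force: 35.1
```

Emit:
apply_moves --pt "-1 0 0 25 0 0 0" --pt "-1 0 0 35 0 0 0" --pt "-1 0 0 25 0 0 0" --pt "-1 0 0 10 0 0 0" --pt "-1 0 0 0 0 0 0" --pt "-1 0 0 0 0 0 0" --pt "-1 0 0 0 0 0 0" --pt "-1 0 0 0 0 0 0"

```text
time: 9.2
tool_pos: [448.7, 165.8, 106.9]
tcp_rot: [179.9, -0.0, 85.6]
ft_force: [0.1, 1.1, -1.5]
finger_gap: 39.3
grip_force: 35.2
```

```bash
python3 - <<'E'
from held import *
import rim
s=r.sense();print(s['time'],s['tool_pos'],s['finger_gap'])
w=snap('wrist');held([('wrist',w),('side',snap('side'))],s['tool_pos'],22,32)
rim.fit(cloud(w).reshape(-1,3),'wrist')
plan([448.8,165.2,60],85.6,2)
E
```

```text
9.2 [448.72531842 165.82239011 106.87175152] 39.25822512718035
wrist 569 zmin-tcp -26.8 [(6, np.float64(0.5), np.float64(-0.6)), (18, np.float64(1.0), np.float64(-1.4))]
side 72 zmin-tcp -28.7 [(6, np.float64(-0.4), np.float64(-4.3)), (18, np.float64(2.3), np.float64(-3.6))]
wrist round 403 z med 36.5 rect c [444.2  47.4] size [79.1 45.8] ang 17.2 min [401.  27.  29.] max [479.  81.  38.]
wrist square 1721 z med 36.5 rect c [448.4 166. ] size [64.  65.7] ang 85.7 min [414. 135.  29.] max [483. 200.  39.]
wrist bin 2656 z med 36.5 rect c [455.6 252.1] size [85.1 64.6] ang 85.8 min [421. 208.  29.] max [491. 297.  40.]
from [448.3 165.8 106.3] [ 1.7991e+02 -3.0000e-02  8.5630e+01] per row mm 23.2 deg 0.05
0 [0, 0, 23] [0.01, -0.0, 0.0]
0 [-1, 1, 23] [0.01, -0.0, 0.0]
```

Emit:
apply_moves --pt "-1 0 0 20 0 0 0" --pt "-1 0 0 20 0 0 0" --pt "-1 0 0 12 0 0 0" --pt "-1 0 0 7 0 0 0" --pt "-1 0 0 4 0 0 0" --pt "-1 0 0 2 0 0 0" --pt "-1 0 0 0 0 0 0" --pt "-1 0 0 0 0 0 0"

```text
time: 10.1
tool_pos: [448.1, 165.8, 41.0]
tcp_rot: [179.9, -0.0, 85.6]
ft_force: [-0.5, -0.3, -1.4]
finger_gap: 39.3
grip_force: 35.2
```

Emit:
apply_moves --pt "-1 0 0 1 0 0 0" --pt "-1 0 0 1 0 0 0" --pt "-1 0 0 0 0 0 0" --pt "-1 0 0 0 0 0 0" --pt "-0.2 0 0 0 0 0 0" --pt "0.2 0 0 0 0 0 0" --pt "0.6 0 0 0 0 0 0" --pt "0.6 0 0 0 0 0 0"

```text
time: 10.9
tool_pos: [447.6, 165.7, 38.3]
tcp_rot: [180.0, -0.0, 85.6]
ft_force: [-0.7, -0.3, 0.3]
finger_gap: 68.4
grip_force: 0.0
```

Emit:
apply_moves --pt "0.6 0 0 -5 0 0 0" --pt "0.8 0 0 -20 0 0 0" --pt "1 0 0 -35 0 0 0" --pt "1 0 0 -45 0 0 0" --pt "1 0 0 -45 0 0 0" --pt "1 0 0 -15 0 0 0" --pt "1 -20 0 0 0 0 0" --pt "1 -40 4 0 0 0 0"

```text
time: 11.7
tool_pos: [447.2, 106.6, 204.3]
tcp_rot: [179.9, -0.1, 85.8]
ft_force: [-0.7, -1.1, -0.4]
finger_gap: 85.1
grip_force: 0.0
```

Emit:
apply_moves --pt "1 -44 9 0 0 0 0" --pt "1 -44 9 0 0 0 0" --pt "1 -40 9 0 0 0 0" --pt "1 -20 6 0 0 0 0" --pt "1 -6 0 0 0 0 0" --pt "1 0 0 0 0 0 0" --pt "1 0 0 0 0 0 0" --pt "1 0 0 0 0 0 0"

```text
time: 12.5
tool_pos: [468.0, -49.4, 203.2]
tcp_rot: [-180.0, -0.0, 85.7]
ft_force: [-0.1, 0.6, -0.4]
finger_gap: 85.1
grip_force: 0.0
```

```bash
python3 - <<'E'
from obj import *
s=r.sense();w=snap('wrist');t=snap('top');print(s['time'],s['tool_pos'],s['qd'].round(1));pickle.dump((w,t),open('s5.pkl','wb'))
near(w,['A','C']);G['S']=(449,165,99);near(t,['S','A'])
a=w['color'];b=cv2.resize(t['color'][160:240,140:300],(320,160));o=np.zeros((400,800,3),np.uint8);o[:,:480]=cv2.resize(a,(480,400));o[:160,480:]=b;cv2.imwrite('pics/s5.png',o)
plan([468,-131,54],86,6)
E
```

```text
12.5 [468.03868822 -49.36518632 203.20334915] [ 0.2 -0.1 -0.1 -0.1  0.  -0.2]
A n2733 ztop 107.5 top circle [ 467.2 -131.8] r 20.1 mean [ 467.1 -129.9  106. ] | 65: [ 467.2 -131.6] r19.5 | 77: [ 467.  -131.8] r18.8 | 89: [ 467.1 -131.3] r19.2
C n1258 ztop 107.2 top circle [ 462.9 -215.5] r 7.7 mean [ 462.9 -214.2  107.4] | 70: [ 466.2 -233.3] r19.2 | 82: [ 466.  -233.4] r18.3 | 94: [ 465.9 -233.5] r19.3
S n52 ztop 101.7 top circle [450.1 172. ] r 12.1 mean [449.8 173.7  98.6]
A n808 ztop 620.7 top circle [ 468.3 -130.1] r 19.8 mean [ 468.  -130.2  105.8]
from [468.1 -49.5 203.3] [ 1.800e+02 -1.000e-02  8.572e+01] per row mm 28.3 deg 0.05
0 [-14, 1, 25] [0.0, -0.0, -0.01]
0 [-13, 1, 25] [0.0, -0.0, -0.01]
0 [-14, 1, 25] [0.0, -0.0, -0.01]
0 [-13, 1, 25] [0.0, -0.0, -0.01]
0 [-14, 1, 24] [0.0, -0.0, -0.01]
0 [-13, 1, 25] [0.0, -0.0, -0.01]
```

View pics/s5.png

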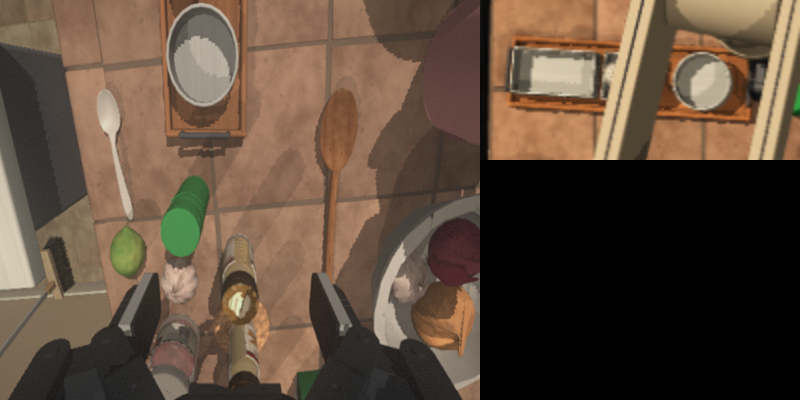

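The jar A cap is at about (240,300) in the left panel, and it measures (467,-131.5) with its top at 106. The salt is hidden by the arm in this top view, so I'll check it later.

Emit:
apply_moves --pt "1 -25 2 0 0 0 0" --pt "1 -35 2 0 0 0 0" --pt "1 -22 1 10 0 0 0" --pt "1 0 0 30 0 0 0" --pt "1 0 0 40 0 0 0" --pt "1 0 0 20 0 0 0" --pt "1 0 0 0 0 0 0" --pt "1 0 0 0 0 0 0"

```text
time: 13.4
tool_pos: [467.0, -132.2, 103.8]
tcp_rot: [-180.0, -0.0, 85.7]
ft_force: [0.6, 0.1, -0.1]
finger_gap: 85.6
grip_force: 0.0
```

Emit:
apply_moves --pt "1 0 0 20 0 0 0" --pt "1 0 0 15 0 0 0" --pt "1 0 0 9 0 0 0" --pt "1 0 0 3 0 0 0" --pt "1 0 0 0 0 0 0" --pt "1 0 0 0 0 0 0" --pt "1 0 0 0 0 0 0" --pt "1 0 0 0 0 0 0"

```text
time: 14.2
tool_pos: [467.3, -132.9, 56.9]
tcp_rot: [179.9, 0.0, 85.6]
ft_force: [0.5, -0.3, -0.1]
finger_gap: 85.8
grip_force: 0.0
```

Emit:
apply_moves --pt "-1 1 0 0 0 0 0" --pt "-1 0 0 0 0 0 0" --pt "-1 0 0 0 0 0 0" --pt "-1 0 0 0 0 0 0" --pt "-1 0 0 0 0 0 0" --pt "-1 0 0 0 0 0 0" --pt "-1 0 0 0 0 0 0" --pt "-1 0 0 0 0 0 0" --squeeze 40

```text
time: 15.0
tool_pos: [467.1, -131.8, 56.4]
tcp_rot: [180.0, 0.0, 85.6]
ft_force: [-0.2, 0.2, 2.4]
finger_gap: 40.0
grip_force: 40.5
```

Emit:
apply_moves --pt "-1 0 0 -5 0 0 0" --pt "-1 0 0 -15 0 0 0" --pt "-1 0 0 -35 0 0 0" --pt "-1 0 0 -40 0 0 0" --pt "-1 0 0 -30 0 0 0" --pt "-1 0 0 -15 0 0 0" --pt "-1 0 0 0 0 0 0" --pt "-1 0 0 0 0 0 0"

```text
time: 15.8
tool_pos: [466.3, -131.5, 194.8]
tcp_rot: [-179.9, -0.0, 85.6]
ft_force: [-0.5, -1.5, -1.1]
finger_gap: 40.2
grip_force: 40.6
```

```bash
python3 - <<'E'
from held import *
s=r.sense();w=snap('wrist');c=snap('side');print(s['time'],s['tool_pos'],s['finger_gap'])
held([('side',c),('wrist',w)],s['tool_pos'],20)
plan([459,297,196],85.6,16)
E
```

```text
15.8 [ 466.33878141 -131.45045997  194.80757113] 40.16848735638266
side 216 zmin-tcp -55.0 [(6, np.float64(-2.2), np.float64(-2.5)), (18, np.float64(-1.9), np.float64(-2.8)), (30, np.float64(-0.8), np.float64(-2.0)), (42, np.float64(-0.9), np.float64(-2.8))]
wrist 1972 zmin-tcp -52.1 [(6, np.float64(-0.4), np.float64(-1.1)), (18, np.float64(-0.4), np.float64(-1.1)), (30, np.float64(-0.3), np.float64(-1.2)), (42, np.float64(-0.0), np.float64(-0.4))]
from [ 465.7 -131.2  193.8] [-1.7979e+02 -7.0000e-02  8.5620e+01] per row mm 26.8 deg 0.01
0 [27, -2, 0] [-0.0, -0.0, 0.0]
0 [26, -3, 0] [-0.0, -0.0, 0.0]
0 [27, -2, 0] [-0.0, -0.0, 0.0]
0 [27, -3, 0] [-0.0, -0.0, 0.0]
0 [26, -2, -1] [-0.0, -0.0, 0.0]
0 [27, -3, 0] [-0.0, -0.0, 0.0]
0 [27, -2, 0] [-0.0, -0.0, 0.0]
0 [26, -3, 0] [-0.0, -0.0, 0.0]
1 [27, -2, 0] [-0.0, -0.0, 0.0]
1 [27, -3, 0] [-0.0, -0.0, 0.0]
1 [26, -2, 0] [-0.0, -0.0, 0.0]
1 [27, -3, 0] [-0.0, -0.0, 0.0]
1 [26, -2, 0] [-0.0, -0.0, 0.0]
1 [27, -2, -1] [-0.0, -0.0, 0.0]
1 [27, -3, 0] [-0.0, -0.0, 0.0]
1 [26, -2, 0] [-0.0, -0.0, 0.0]
```

Emit:
apply_moves --pt "-1 20 -2 0 0 0 0" --pt "-1 40 -4 0 0 0 0" --pt "-1 48 -5 0 0 0 0" --pt "-1 48 -4 0 0 0 0" --pt "-1 48 -5 0 0 0 0" --pt "-1 48 -4 0 0 0 0" --pt "-1 45 -4 0 0 0 0" --pt "-1 40 -4 0 0 0 0"

```text
time: 16.7
tool_pos: [459.3, 208.7, 194.2]
tcp_rot: [-179.8, 0.1, 85.7]
ft_force: [0.5, -0.2, -1.6]
finger_gap: 39.7
grip_force: 40.6
```

Emit:
apply_moves --pt "-1 35 -3 0 0 0 0" --pt "-1 25 -2 0 0 0 0" --pt "-1 18 -2 0 0 0 0" --pt "-1 9 0 0 0 0 0" --pt "-1 3 0 0 0 0 0" --pt "-1 0 0 15 0 0 0" --pt "-1 0 0 25 0 0 0" --pt "-1 0 0 15 0 0 0"

```text
time: 17.5
tool_pos: [459.7, 295.4, 138.2]
tcp_rot: [-179.9, 0.1, 85.6]
ft_force: [-0.0, 0.2, -2.4]
finger_gap: 40.2
grip_force: 40.6
```

Emit:
apply_moves --pt "-1 0 0 5 0 0 0" --pt "-1 0 0 0 0 0 0" --pt "-1 0 0 0 0 0 0" --pt "-1 0 0 0 0 0 0" --pt "-1 0 0 0 0 0 0" --pt "-1 0 0 0 0 0 0" --pt "-1 0 0 0 0 0 0" --pt "-1 0 0 0 0 0 0"

```text
time: 18.3
tool_pos: [460.7, 297.1, 136.4]
tcp_rot: [180.0, -0.0, 85.6]
ft_force: [-0.3, -0.8, -1.5]
finger_gap: 40.2
grip_force: 40.6
```

```bash
python3 - <<'E'
from held import *
import rim
s=r.sense();w=snap('wrist');c=snap('side');print(s['time'],s['tool_pos'],s['tcp_rot'],s['qd'].round(1))
held([('side',c),('wrist',w)],s['tool_pos'],20,60)
rim.fit(cloud(w).reshape(-1,3),'wrist')
P=cloud(w).reshape(-1,3);q=P[(P[:,1]>120)&(P[:,1]<205)&(P[:,2]>80)&(P[:,2]<105)&(np.abs(P[:,0]-449)<40)];print('salt top',len(q),q.mean(0) if len(q) else 0,q.max(0) if len(q) else 0)
cv2.imwrite('pics/s6.png',w['color'])
plan([459,297,75],85.6,2)
E
```

```text
18.3 [460.68962776 297.11819751 136.44194311] [ 1.79988064e+02 -5.36498835e-03  8.56328728e+01] [ 0.1  0.1  0.2 -0.  -0.   0.1]
side 42 zmin-tcp -53.0 []
wrist 1963 zmin-tcp -52.1 [(6, np.float64(-0.3), np.float64(-1.1)), (18, np.float64(-0.3), np.float64(-1.2)), (30, np.float64(-0.2), np.float64(-1.3)), (42, np.float64(0.0), np.float64(-0.4))]
wrist round 0
wrist square 5
wrist bin 1810 z med 35.8 rect c [458.8 294.6] size [83.2 63.5] ang 85.5 min [424. 256.  29.] max [492. 335.  39.]
salt top 0 0 0
from [460.6 297.1 136.3] [180.    -0.    85.63] per row mm 30.7 deg 0.01
0 [0, -1, 31] [0.0, -0.0, 0.0]
0 [0, -1, 30] [0.0, -0.0, 0.0]
```

View pics/s6.png

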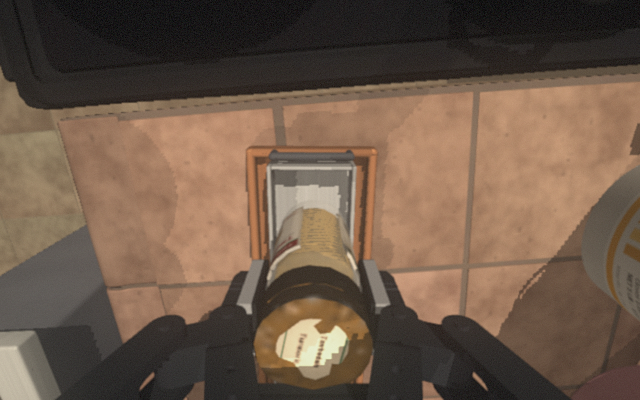

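The jar hangs over the bin at about (310,250) in the image, centred between the side walls at columns 268 and 355.

Emit:
apply_moves --pt "-1 0 -1 20 0 0 0" --pt "-1 0 0 20 0 0 0" --pt "-1 0 0 15 0 0 0" --pt "-1 0 0 8 0 0 0" --pt "-1 0 0 4 0 0 0" --pt "-1 0 0 2 0 0 0" --pt "-1 0 0 0 0 0 0" --pt "-1 0 0 0 0 0 0"

```text
time: 19.2
tool_pos: [460.2, 297.4, 68.2]
tcp_rot: [179.9, -0.0, 85.6]
ft_force: [-0.4, -0.7, -0.7]
finger_gap: 39.8
grip_force: 40.6
```

Emit:
apply_moves --pt "-1 0 0 1 0 0 0" --pt "-1 0 0 1 0 0 0" --pt "-1 0 0 0 0 0 0" --pt "-1 0 0 0 0 0 0" --pt "-0.2 0 0 0 0 0 0" --pt "0.2 0 0 0 0 0 0" --pt "0.6 0 0 0 0 0 0" --pt "0.6 0 0 0 0 0 0"

```text
time: 20.0
tool_pos: [459.6, 297.1, 65.3]
tcp_rot: [180.0, 0.0, 85.6]
ft_force: [-0.2, 1.4, -0.5]
finger_gap: 68.4
grip_force: 0.0
```

Emit:
apply_moves --pt "0.6 0 0 -10 0 0 0" --pt "0.8 0 0 -25 0 0 0" --pt "1 0 0 -40 0 0 0" --pt "1 0 0 -45 0 0 0" --pt "1 0 0 -30 0 0 0" --pt "1 -20 2 -20 0 0 0" --pt "1 -40 4 -20 0 0 0" --pt "1 -48 5 0 0 0 0"

```text
time: 20.8
tool_pos: [463.7, 188.9, 259.9]
tcp_rot: [179.6, -0.1, 85.8]
ft_force: [1.6, -1.7, -0.1]
finger_gap: 85.4
grip_force: 0.0
```

```bash
python3 - <<'E'
from obj import *
s=r.sense();w=snap('wrist');print(s['time'],s['tool_pos'],s['qd'].round(1))
G['J1']=(459,297,114);G['S']=(449,165,99);near(w,['J1','S'])
plan([471,-245,250],86,16)
E
```

```text
20.8 [463.68695073 188.88809986 259.915947  ] [-54.1 -29.6  30.5  -0.8   0.7 -52.9]
J1 n3309 ztop 403.7 top circle [460.  296.8] r 20.2 mean [459.8 296.9 115. ] | 98: [460.1 296. ] r19.3
S n3129 ztop 339.4 top circle [447.1 166.7] r 13.6 mean [447.3 167.1  97.7] | 59: [447.9 165.1] r17.8 | 71: [447.3 165.7] r16.8 | 83: [447.1 166.3] r15.7
from [463.8 181.7 258.3] [1.7973e+02 1.6000e-01 8.5540e+01] per row mm 26.7 deg 0.03
0 [-27, 3, 1] [0.0, 0.0, -0.01]
0 [-26, 2, 0] [0.0, 0.0, -0.01]
0 [-27, 3, 1] [0.0, 0.0, -0.01]
0 [-26, 2, 0] [0.0, 0.0, -0.01]
0 [-27, 2, 1] [0.0, 0.0, -0.01]
0 [-26, 3, 1] [0.0, 0.0, -0.01]
0 [-27, 2, 0] [0.0, 0.0, -0.01]
0 [-26, 3, 1] [0.0, 0.0, -0.01]
1 [-27, 2, 0] [0.0, 0.0, -0.01]
1 [-27, 3, 1] [0.0, 0.0, -0.01]
1 [-26, 2, 0] [0.0, 0.0, -0.01]
1 [-27, 2, 1] [0.0, 0.0, -0.01]
1 [-26, 3, 0] [0.0, 0.0, -0.01]
1 [-27, 2, 1] [0.0, 0.0, -0.01]
1 [-26, 2, 1] [0.0, 0.0, -0.01]
1 [-27, 3, 0] [0.0, 0.0, -0.01]
```

Emit:
apply_moves --pt "1 -35 3 0 0 0 0" --pt "1 -48 5 0 0 0 0" --pt "1 -48 4 0 0 0 0" --pt "1 -48 5 0 0 0 0" --pt "1 -48 5 0 0 0 0" --pt "1 -48 5 0 0 0 0" --pt "1 -48 5 0 0 0 0" --pt "1 -48 4 0 0 0 0"

```text
time: 21.65
tool_pos: [469.7, -186.1, 256.3]
tcp_rot: [179.9, 0.0, 85.6]
ft_force: [0.7, 0.4, 0.4]
finger_gap: 85.4
grip_force: 0.0
```

Emit:
apply_moves --pt "1 -35 4 10 0 0 0" --pt "1 -18 2 10 0 0 0" --pt "1 -7 0 5 0 0 0" --pt "1 0 0 0 0 0 0" --pt "1 0 0 0 0 0 0" --pt "1 0 0 0 0 0 0" --pt "1 0 0 0 0 0 0" --pt "1 0 0 0 0 0 0"

```text
time: 22.45
tool_pos: [471.8, -243.7, 230.8]
tcp_rot: [180.0, 0.0, 85.7]
ft_force: [0.0, 0.8, 0.8]
finger_gap: 85.6
grip_force: 0.0
```

```bash
python3 - <<'E'
from obj import *
s=r.sense();w=snap('wrist');print(s['time'],s['tool_pos'],s['qd'].round(1));near(w,['B','mill','C'])
plan([471,-327,58],86,4)
E
```

```text
22.45 [ 471.75889813 -243.65834392  230.82882842] [-0.4  0.3 -0.1 -0.  -0.  -0.2]
B n2263 ztop 107.5 top circle [ 470.3 -325.9] r 20.3 mean [ 470.2 -324.4  106. ] | 65: [ 470.3 -326.2] r20.0 | 77: [ 470.3 -325.5] r18.7 | 89: [ 470.5 -325.8] r19.4
mill n917 ztop 137.2 top circle [ 377.4 -342.7] r 12.8 mean [ 379.4 -342.5  136.5] | 99: [ 369.9 -334.9] r19.6 | 111: [ 377.6 -330.5] r12.1 | 123: [ 370.6 -335.7] r18.8
C n9381 ztop 315.9 top circle [ 466.3 -234. ] r 20.1 mean [ 466.5 -233.1  111.1] | 70: [ 466.5 -234. ] r20.0 | 82: [ 466.2 -234.7] r20.2 | 94: [ 466.3 -234.2] r20.0
from [ 471.7 -243.8  230.7] [1.7997e+02 2.0000e-02 8.5680e+01] per row mm 47.9 deg 0.08
0 [-21, 1, 43] [0.0, 0.0, -0.02]
0 [-20, 2, 43] [0.0, 0.0, -0.02]
0 [-21, 1, 44] [0.0, 0.0, -0.02]
0 [-21, 1, 43] [0.0, 0.0, -0.02]
```

Emit:
apply_moves --pt "1 -25 2 0 0 0 0" --pt "1 -35 2 0 0 0 0" --pt "1 -22 1 10 0 0 0" --pt "1 0 0 35 0 0 0" --pt "1 0 0 45 0 0 0" --pt "1 0 0 30 0 0 0" --pt "1 0 0 8 0 0 0" --pt "1 0 0 0 0 0 0"

```text
time: 23.3
tool_pos: [469.4, -325.7, 101.3]
tcp_rot: [-179.9, -0.1, 85.6]
ft_force: [-0.7, 0.4, 0.0]
finger_gap: 85.7
grip_force: 0.0
```

Emit:
apply_moves --pt "1 0 0 18 0 0 0" --pt "1 0 0 15 0 0 0" --pt "1 0 0 9 0 0 0" --pt "1 0 0 3 0 0 0" --pt "1 0 0 0 0 0 0" --pt "1 0 0 0 0 0 0" --pt "1 0 0 0 0 0 0" --pt "1 0 0 0 0 0 0"

```text
time: 24.1
tool_pos: [470.5, -326.8, 58.0]
tcp_rot: [180.0, 0.0, 85.6]
ft_force: [-0.4, -0.1, -0.4]
finger_gap: 85.6
grip_force: 0.0
```

Emit:
apply_moves --pt "-1 0 0 1 0 0 0" --pt "-1 0 0 0 0 0 0" --pt "-1 0 0 0 0 0 0" --pt "-1 0 0 0 0 0 0" --pt "-1 0 0 0 0 0 0" --pt "-1 0 0 0 0 0 0" --pt "-1 0 0 0 0 0 0" --pt "-1 0 0 0 0 0 0" --squeeze 40

```text
time: 24.9
tool_pos: [470.3, -326.6, 56.4]
tcp_rot: [180.0, 0.0, 85.6]
ft_force: [0.4, 0.5, 0.6]
finger_gap: 39.9
grip_force: 40.6
```

Emit:
apply_moves --pt "-1 0 0 -5 0 0 0" --pt "-1 0 0 -15 0 0 0" --pt "-1 0 0 -35 0 0 0" --pt "-1 0 0 -45 0 0 0" --pt "-1 0 0 -35 0 0 0" --pt "-1 0 0 -15 0 0 0" --pt "-1 0 0 0 0 0 0" --pt "-1 0 0 0 0 0 0"

```text
time: 25.7
tool_pos: [469.6, -326.1, 205.0]
tcp_rot: [-179.9, -0.1, 85.6]
ft_force: [-0.4, -0.1, -1.3]
finger_gap: 40.0
grip_force: 40.6
```

```bash
python3 - <<'E'
from held import *
s=r.sense();w=snap('wrist');c=snap('side');print(s['time'],s['tool_pos'],s['finger_gap'])
held([('side',c),('wrist',w)],s['tool_pos'],20,62)
plan([454.6,241,206],85.6,1)
E
```

```text
25.7 [ 469.63140141 -326.06579959  204.97576595] 39.97251407551745
side 244 zmin-tcp -53.0 [(6, np.float64(-0.4), np.float64(-0.8)), (18, np.float64(-1.5), np.float64(-0.9)), (30, np.float64(0.9), np.float64(-0.9)), (42, np.float64(-1.6), np.float64(-1.2))]
wrist 1863 zmin-tcp -52.3 [(6, np.float64(-0.2), np.float64(1.3)), (18, np.float64(-0.1), np.float64(1.0)), (30, np.float64(-0.0), np.float64(0.8)), (42, np.float64(0.2), np.float64(0.5))]
from [ 469.  -325.5  203.4] [-1.7979e+02 -1.5000e-01  8.5620e+01] per row mm 566.7 deg 0.25
0 [564, -58, -1] [-0.04, -0.03, 0.01]
```

Emit:
apply_moves --pt "-1 20 -2 0 0 0 0" --pt "-1 40 -4 0 0 0 0" --pt "-1 48 -5 0 0 0 0" --pt "-1 48 -5 0 0 0 0" --pt "-1 48 -5 0 0 0 0" --pt "-1 48 -5 0 0 0 0" --pt "-1 48 -5 0 0 0 0" --pt "-1 48 -5 0 0 0 0"

```text
time: 26.6
tool_pos: [459.2, 25.1, 204.1]
tcp_rot: [-179.8, 0.0, 85.6]
ft_force: [0.5, 0.1, -0.8]
finger_gap: 40.1
grip_force: 40.6
```

Emit:
apply_moves --pt "-1 48 -5 0 0 0 0" --pt "-1 48 -5 0 0 0 0" --pt "-1 45 -5 0 0 0 0" --pt "-1 35 -4 0 0 0 0" --pt "-1 22 -2 0 0 0 0" --pt "-1 12 -1 0 0 0 0" --pt "-1 5 0 0 0 0 0" --pt "-1 0 0 0 0 0 0"

```text
time: 27.4
tool_pos: [454.9, 238.9, 205.3]
tcp_rot: [-179.9, 0.1, 85.6]
ft_force: [1.5, -0.4, -1.6]
finger_gap: 40.0
grip_force: 40.6
```

Emit:
apply_moves --pt "-1 0 0 15 0 0 0" --pt "-1 0 0 20 0 0 0" --pt "-1 0 0 15 0 0 0" --pt "-1 0 0 0 0 0 0" --pt "-1 0 0 0 0 0 0" --pt "-1 0 0 0 0 0 0" --pt "-1 0 0 0 0 0 0" --pt "-1 0 0 0 0 0 0"

```text
time: 28.2
tool_pos: [455.7, 239.5, 157.2]
tcp_rot: [179.9, -0.0, 85.6]
ft_force: [-0.4, 0.2, -0.7]
finger_gap: 39.8
grip_force: 40.6
```

```bash
python3 - <<'E'
from held import *
from obj import near,G
s=r.sense();w=snap('wrist');print(s['time'],s['tool_pos'],s['tcp_rot'],s['qd'].round(1))
held([('wrist',w)],s['tool_pos'],20,55)
G['J1']=(459,297,114);near(w,['J1'])
cv2.imwrite('pics/s7.png',w['color'])
plan([454.6,241,66],85.6,2)
E
```

```text
28.2 [455.715849   239.52581564 157.15215445] [ 1.79925265e+02 -3.70554382e-02  8.56325986e+01] [0.  0.1 0.2 0.1 0.1 0.1]
wrist 1856 zmin-tcp -52.4 [(6, np.float64(-0.1), np.float64(1.2)), (18, np.float64(-0.0), np.float64(0.9)), (30, np.float64(0.1), np.float64(0.7)), (42, np.float64(0.3), np.float64(0.5))]
J1 n7526 ztop 300.8 top circle [458.7 287.9] r 28.9 mean [459.7 296.9 115. ] | 98: [457.9 288. ] r28.6
from [455.6 239.5 157. ] [ 1.7994e+02 -3.0000e-02  8.5630e+01] per row mm 45.5 deg 0.04
0 [1, -1, 45] [0.01, -0.0, 0.0]
0 [0, 0, 46] [0.01, -0.0, 0.0]
```

View pics/s7.png

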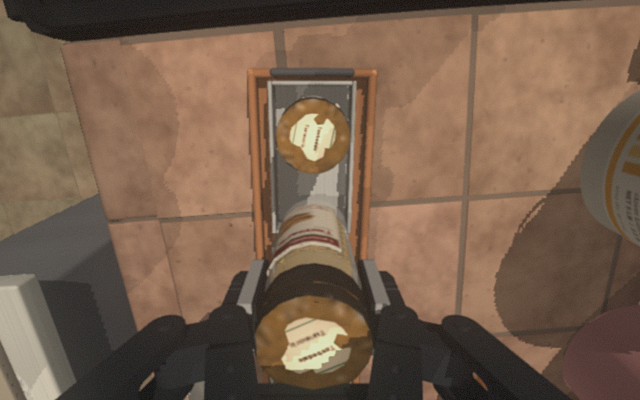

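Jar 1 stands upright in the far end of the bin, at (313,135). The held jar is lined up over the near slot.

Emit:
apply_moves --pt "-1 0 -1 20 0 0 0" --pt "-1 0 0 25 0 0 0" --pt "-1 0 0 20 0 0 0" --pt "-1 0 0 12 0 0 0" --pt "-1 0 0 7 0 0 0" --pt "-1 0 0 4 0 0 0" --pt "-1 0 0 1 0 0 0" --pt "-1 0 0 0 0 0 0"

```text
time: 29.05
tool_pos: [454.8, 239.6, 68.1]
tcp_rot: [179.9, -0.0, 85.6]
ft_force: [0.4, 0.4, -0.7]
finger_gap: 39.6
grip_force: 40.6
```

Emit:
apply_moves --pt "-1 0 0 1 0 0 0" --pt "-1 0 0 1 0 0 0" --pt "-1 0 0 0 0 0 0" --pt "-1 0 0 0 0 0 0" --pt "-0.2 0 0 0 0 0 0" --pt "0.2 0 0 0 0 0 0" --pt "0.6 0 0 0 0 0 0" --pt "0.6 0 0 0 0 0 0"

```text
time: 29.85
tool_pos: [454.3, 239.4, 65.4]
tcp_rot: [180.0, -0.0, 85.6]
ft_force: [0.3, 0.8, -0.1]
finger_gap: 67.9
grip_force: 0.0
```

Emit:
apply_moves --pt "0.6 0 0 -10 0 0 0" --pt "0.8 0 0 -25 0 0 0" --pt "1 0 0 -40 0 0 0" --pt "1 0 0 -45 0 0 0" --pt "1 0 0 -45 0 0 0" --pt "1 -20 0 -25 0 0 0" --pt "1 -20 0 0 0 0 0" --pt "1 0 0 0 0 0 0"

```text
time: 30.65
tool_pos: [451.9, 198.2, 257.7]
tcp_rot: [179.8, -0.0, 85.5]
ft_force: [0.6, 0.1, 0.2]
finger_gap: 85.2
grip_force: 0.0
```

```bash
python3 - <<'E'
from obj import *
s=r.sense();w=snap('wrist');print(s['time'],s['tool_pos'],s['qd'].round(1))
G['J1']=(459,297,114);G['J2']=(455,241,114);G['S']=(449,165,99);near(w,['J1','J2','S'])
plan([368,-250,300],86,1)
E
```

```text
30.65 [451.91776628 198.2143431  257.69262047] [ 1.6  2.2  1.   1.1 -1.1  2.3]
J1 n3236 ztop 401.3 top circle [458.3 287.8] r 28.6 mean [459.7 296.7 115. ]
J2 n6131 ztop 401.3 top circle [455.8 249.4] r 29.5 mean [454.4 240.8 115.1] | 74: [454.4 239. ] r20.8 | 98: [457.1 261.6] r11.7
S n1348 ztop 99.6 top circle [447.3 166.5] r 13.8 mean [447.2 167.1  97.7] | 59: [448.  165.2] r17.8 | 71: [447.4 165.7] r16.7 | 83: [447.  166.4] r15.8
from [451.5 199.  256.5] [ 1.799e+02 -4.000e-02  8.554e+01] per row mm 458.7 deg 0.47
0 [-454, -48, -44] [0.02, -0.01, -0.09]
```

Emit:
apply_moves --pt "1 -30 -3 -10 0 0 0" --pt "1 -48 -5 -10 0 0 0" --pt "1 -48 -5 -10 0 0 0" --pt "1 -48 -5 -10 0 0 0" --pt "1 -48 -5 0 0 0 0" --pt "1 -48 -5 0 0 0 0" --pt "1 -48 -5 0 0 0 0" --pt "1 -48 -5 0 0 0 0"

```text
time: 31.5
tool_pos: [384.8, -163.7, 295.0]
tcp_rot: [-180.0, -0.0, 85.7]
ft_force: [1.3, 0.5, 0.1]
finger_gap: 85.4
grip_force: 0.0
```

Emit:
apply_moves --pt "1 -48 -5 0 0 0 0" --pt "1 -28 -4 0 0 0 0" --pt "1 -12 -1 0 0 0 0" --pt "1 0 0 0 0 0 0" --pt "1 0 0 0 0 0 0" --pt "1 0 0 0 0 0 0" --pt "1 0 0 0 0 0 0" --pt "1 0 0 0 0 0 0"

```text
time: 32.3
tool_pos: [369.1, -248.7, 295.4]
tcp_rot: [180.0, 0.0, 85.7]
ft_force: [0.2, -0.6, 1.1]
finger_gap: 85.7
grip_force: 0.0
```

```bash
python3 - <<'E'
from obj import *
s=r.sense();w=snap('wrist');t=snap('side');print(s['time'],s['tool_pos'],s['qd'].round(1))
near(w,['mill'])
P=cloud(w).reshape(-1,3);q=P[(np.hypot(P[:,0]-367,P[:,1]+336)<45)&(P[:,2]>5)&(P[:,2]<155)]
for lo in range(5,155,10):
    k=q[(q[:,2]>lo)&(q[:,2]<=lo+10)]
    if len(k)>15: ce,ra=circ(k[:,:2]);print(lo,len(k),ce.round(1),'r%.1f'%ra,'xrange %.0f'%np.ptp(k[:,0]))
cv2.imwrite('pics/s8.png',w['color'])
plan([367,-336,110],86,1)
E
```

```text
32.3 [ 369.09639047 -248.69112283  295.43926521] [-0.5  0.  -0.1 -0.1 -0.1 -0.1]
mill n2076 ztop 150.5 top circle [ 365.9 -336. ] r 18.2 mean [ 366.5 -333.7  137.8] | 99: [ 366.5 -336.2] r23.0 | 111: [ 366.5 -336.2] r23.7 | 123: [ 366.3 -335.7] r21.8
5 164 [ 366.3 -334.1] r28.0 xrange 57
15 167 [ 366.3 -335.1] r26.5 xrange 56
25 79 [ 366.5 -335.3] r26.8 xrange 52
35 222 [ 366.4 -335. ] r25.7 xrange 53
45 253 [ 366.5 -335.2] r23.3 xrange 49
55 208 [ 366.5 -335.6] r20.9 xrange 43
65 157 [ 366.5 -335.6] r19.1 xrange 38
75 70 [ 366.6 -336.2] r19.4 xrange 33
85 44 [ 366.7 -332.9] r17.9 xrange 30
95 82 [ 366.5 -336.6] r23.7 xrange 45
105 189 [ 366.6 -336.4] r22.9 xrange 45
115 159 [ 366.5 -336.3] r24.1 xrange 48
125 765 [ 366.4 -335.8] r20.7 xrange 47
135 748 [ 366.4 -336.3] r12.9 xrange 35
145 126 [ 366.8 -336.1] r4.1 xrange 12
from [ 368.9 -249.   295.4] [1.7998e+02 1.0000e-02 8.5680e+01] per row mm 204.8 deg 0.32
0 [-87, 5, 185] [0.0, 0.0, -0.06]
```

View pics/s8.png

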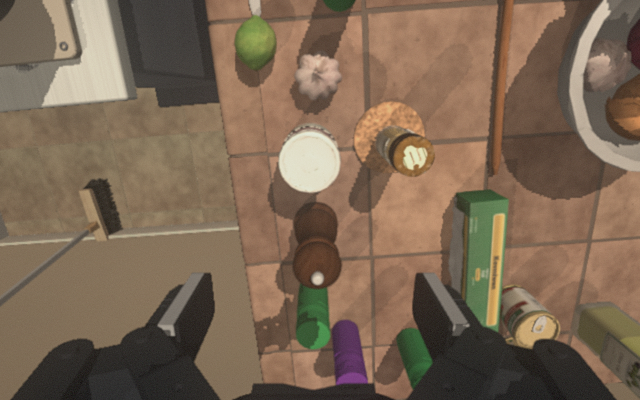

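The mill head is at (317,263), with its axis at (366.5,-336) and its top at 150. I'll descend on the head.

Emit:
apply_moves --pt "1 -27 2 0 0 0 0" --pt "1 -37 1 0 0 0 0" --pt "1 -23 1 10 0 0 0" --pt "1 0 0 35 0 0 0" --pt "1 0 0 45 0 0 0" --pt "1 0 0 30 0 0 0" --pt "1 0 0 10 0 0 0" --pt "1 0 0 0 0 0 0"

```text
time: 33.2
tool_pos: [365.4, -335.7, 164.0]
tcp_rot: [-179.9, -0.1, 85.6]
ft_force: [-0.1, -0.8, 0.4]
finger_gap: 85.2
grip_force: 0.0
```

Emit:
apply_moves --pt "1 0 0 25 0 0 0" --pt "1 0 0 25 0 0 0" --pt "1 0 0 15 0 0 0" --pt "1 0 0 7 0 0 0" --pt "1 0 0 0 0 0 0" --pt "1 0 0 0 0 0 0" --pt "1 0 0 0 0 0 0" --pt "1 0 0 0 0 0 0"

```text
time: 34.0
tool_pos: [366.6, -337.2, 94.4]
tcp_rot: [179.9, 0.1, 85.6]
ft_force: [0.7, 0.5, -0.1]
finger_gap: 85.6
grip_force: 0.0
```

Emit:
apply_moves --pt "-1 1 0 0 0 0 0" --pt "-1 0 0 0 0 0 0" --pt "-1 0 0 0 0 0 0" --pt "-1 0 0 0 0 0 0" --pt "-1 0 0 0 0 0 0" --pt "-1 0 0 0 0 0 0" --pt "-1 0 0 0 0 0 0" --pt "-1 0 0 0 0 0 0" --squeeze 60

```text
time: 34.8
tool_pos: [366.4, -336.0, 93.8]
tcp_rot: [180.0, 0.0, 85.6]
ft_force: [-0.7, -0.8, 4.5]
finger_gap: 46.2
grip_force: 62.2
```

Emit:
apply_moves --pt "-1 0 0 -5 0 0 0" --pt "-1 0 0 -10 0 0 0" --pt "-1 0 0 -25 0 0 0" --pt "-1 0 0 -40 0 0 0" --pt "-1 0 0 -40 0 0 0" --pt "-1 0 0 -30 0 0 0" --pt "-1 0 0 -10 0 0 0" --pt "-1 0 0 0 0 0 0"

```text
time: 35.6
tool_pos: [366.7, -336.1, 254.8]
tcp_rot: [179.9, 0.1, 85.6]
ft_force: [-0.3, -0.8, -2.0]
finger_gap: 46.3
grip_force: 61.9
```

```bash
python3 - <<'E'
from held import *
s=r.sense();w=snap('wrist');c=snap('side');print(s['time'],s['tool_pos'],s['finger_gap'],s['ft_force'])
held([('side',c),('wrist',w)],s['tool_pos'],29,100)
plan([441,61.5,250],85.6,1)
E
```

```text
35.6 [ 366.68904623 -336.14206607  254.84674213] 46.257145027336925 [-0.25970934 -0.80066853 -1.95922776]
side 670 zmin-tcp -93.1 [(6, np.float64(-1.8), np.float64(-1.8)), (18, np.float64(-1.9), np.float64(-1.2)), (30, np.float64(-1.1), np.float64(-0.9)), (42, np.float64(-1.6), np.float64(-0.6)), (54, np.float64(-0.9), np.float64(-0.4)), (66, np.float64(-1.1), np.float64(-0.4)), (78, np.float64(-1.9), np.float64(-0.2)), (90, np.float64(-0.5), np.float64(0.5))]
wrist 4816 zmin-tcp -87.7 [(6, np.float64(-0.1), np.float64(0.6)), (18, np.float64(-0.1), np.float64(0.1)), (30, np.float64(-0.1), np.float64(0.7)), (42, np.float64(-0.0), np.float64(1.0)), (54, np.float64(0.0), np.float64(0.8)), (66, np.float64(0.2), np.float64(0.6)), (78, np.float64(0.2), np.float64(1.6))]
from [ 365.6 -335.   251.4] [-1.799e+02 -1.000e-01  8.563e+01] per row mm 403.6 deg 0.15
0 [401, 45, 2] [-0.02, -0.02, 0.01]
```

Emit:
apply_moves --pt "-1 15 2 0 0 0 0" --pt "-1 30 3 0 0 0 0" --pt "-1 40 4 0 0 0 0" --pt "-1 45 5 0 0 0 0" --pt "-1 45 5 0 0 0 0" --pt "-1 45 5 0 0 0 0" --pt "-1 45 5 0 0 0 0" --pt "-1 40 5 0 0 0 0"

```text
time: 36.5
tool_pos: [422.1, -31.1, 251.3]
tcp_rot: [-179.8, -0.0, 85.7]
ft_force: [0.2, -0.2, -1.8]
finger_gap: 46.1
grip_force: 61.8
```

Emit:
apply_moves --pt "-1 35 4 0 0 0 0" --pt "-1 28 4 0 0 0 0" --pt "-1 18 2 0 0 0 0" --pt "-1 10 1 0 0 0 0" --pt "-1 4 0 0 0 0 0" --pt "-1 0 0 15 0 0 0" --pt "-1 0 0 30 0 0 0" --pt "-1 0 0 25 0 0 0"

```text
time: 37.3
tool_pos: [440.8, 58.8, 180.9]
tcp_rot: [-180.0, 0.0, 85.6]
ft_force: [-0.1, -0.7, -1.5]
finger_gap: 46.0
grip_force: 61.8
```

Emit:
apply_moves --pt "-1 0 0 15 0 0 0" --pt "-1 0 0 5 0 0 0" --pt "-1 0 0 0 0 0 0" --pt "-1 0 0 0 0 0 0" --pt "-1 0 0 0 0 0 0" --pt "-1 0 0 0 0 0 0" --pt "-1 0 0 0 0 0 0" --pt "-1 0 0 0 0 0 0"

```text
time: 38.1
tool_pos: [441.7, 59.9, 163.6]
tcp_rot: [180.0, -0.0, 85.6]
ft_force: [-0.1, -0.0, -0.9]
finger_gap: 46.4
grip_force: 61.8
```

```bash
python3 - <<'E'
from held import *
import rim
s=r.sense();w=snap('wrist');print(s['time'],s['tool_pos'],s['tcp_rot'],s['qd'].round(1))
held([('wrist',w)],s['tool_pos'],29,96)
rim.fit(cloud(w).reshape(-1,3),'wrist')
cv2.imwrite('pics/s9.png',w['color'])
plan([440.8,61,103],85.6,2)
E
```

```text
38.1 [441.70095067  59.85280156 163.62940524] [ 1.79966934e+02 -2.81609163e-03  8.56316404e+01] [-0.1  0.2  0.2 -0.  -0.1  0. ]
wrist 4823 zmin-tcp -87.7 [(6, np.float64(-0.1), np.float64(0.5)), (18, np.float64(-0.2), np.float64(0.2)), (30, np.float64(-0.2), np.float64(0.7)), (42, np.float64(-0.1), np.float64(1.1)), (54, np.float64(-0.1), np.float64(1.0)), (66, np.float64(-0.0), np.float64(0.5)), (78, np.float64(0.0), np.float64(1.7))]
wrist round 851 z med 36.7 rect c [439.7  72.3] size [78.3 57.1] ang 0.4 min [401.  43.  29.] max [479. 101.  39.]
wrist square 2030 z med 36.6 rect c [448.2 164.8] size [65.7 65.9] ang 85.2 min [413. 129.  29.] max [483. 200.  46.]
wrist bin 0
from [441.6  59.9 163.5] [179.98  -0.    85.63] per row mm 30.3 deg 0.02
0 [1, 0, 30] [0.0, -0.0, 0.0]
0 [0, -1, 31] [0.0, -0.0, 0.0]
```

View pics/s9.png

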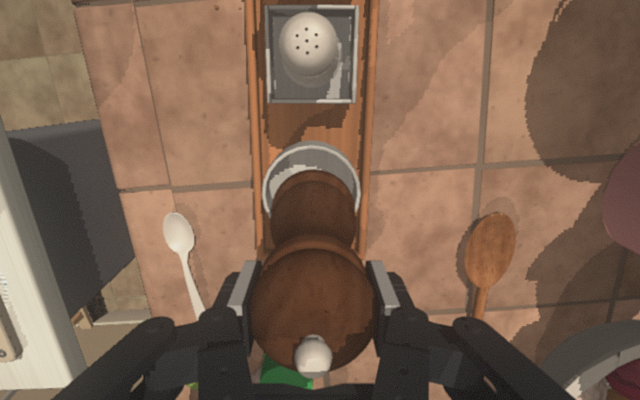

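The salt stands upright in the square cup at (308,50), and the mill is centred above the round cup at (312,195).

Emit:
apply_moves --pt "-1 1 -1 15 0 0 0" --pt "-1 0 0 18 0 0 0" --pt "-1 0 0 12 0 0 0" --pt "-1 0 0 7 0 0 0" --pt "-1 0 0 4 0 0 0" --pt "-1 0 0 2 0 0 0" --pt "-1 0 0 0 0 0 0" --pt "-1 0 0 0 0 0 0"

```text
time: 38.95
tool_pos: [441.0, 60.9, 105.9]
tcp_rot: [179.9, -0.0, 85.6]
ft_force: [-0.6, -0.2, -1.5]
finger_gap: 46.3
grip_force: 61.8
```

Emit:
apply_moves --pt "-1 0 0 1 0 0 0" --pt "-1 0 0 1 0 0 0" --pt "-1 0 0 0 0 0 0" --pt "-1 0 0 0 0 0 0" --pt "-0.2 0 0 0 0 0 0" --pt "0.2 0 0 0 0 0 0" --pt "0.6 0 0 0 0 0 0" --pt "0.8 0 0 0 0 0 0"

```text
time: 39.75
tool_pos: [440.8, 60.9, 103.5]
tcp_rot: [180.0, -0.0, 85.6]
ft_force: [0.3, 0.9, -0.1]
finger_gap: 76.7
grip_force: 0.0
```

Emit:
apply_moves --pt "1 0 0 -10 0 0 0" --pt "1 0 0 -25 0 0 0" --pt "1 0 0 -40 0 0 0" --pt "1 0 0 -45 0 0 0" --pt "1 0 0 -45 0 0 0" --pt "1 0 0 -20 0 0 0" --pt "1 -40 0 0 0 0 0" --pt "1 -45 0 0 0 0 0"

```text
time: 40.55
tool_pos: [434.6, -23.8, 290.6]
tcp_rot: [179.8, 0.0, 85.8]
ft_force: [0.9, -0.3, -0.0]
finger_gap: 85.3
grip_force: 0.0
```

Emit:
apply_moves --pt "1 -48 0 0 0 0 0" --pt "1 -30 0 0 0 0 0" --pt "1 0 0 0 0 0 0" --pt "1 0 0 0 0 0 0" --pt "1 0 0 0 0 0 0" --pt "1 0 0 0 0 0 0" --pt "1 0 0 0 0 0 0" --pt "1 0 0 0 0 0 0"

```text
time: 41.35
tool_pos: [428.3, -101.0, 288.4]
tcp_rot: [180.0, -0.0, 85.7]
ft_force: [1.1, 0.8, -0.2]
finger_gap: 85.6
grip_force: 0.0
```

```bash
python3 - <<'E'
from obj import *
s=r.sense();w=snap('wrist');t=snap('top');c=snap('side');print(s['time'],s['tool_pos'])
G.update(J1=(459,297,114),J2=(455,241,114),S=(449,165,99),M=(441,61,148))
near(w,['M','S','C']);print('side');near(c,['M','S','J1','J2','C','jam']);print('top');near(t,['M','J1','J2','C','jam'])
o=np.zeros((400,800,3),np.uint8);o[:,:480]=cv2.resize(w['color'],(480,400));o[:200,480:]=cv2.resize(c['color'][140:260,180:390],(320,200));o[200:,480:]=cv2.resize(t['color'][140:260,140:440],(320,200));cv2.imwrite('pics/fin.png',o)
E
```

```text
41.35 [ 428.25335512 -100.96530074  288.35317853]
M n772 ztop 144.2 top circle [438.1  42.8] r 5.9 mean [439.2  42.5 144.4] | 108: [440.5  60.5] r24.4 | 132: [440.   52.7] r16.7
S 0
C n1640 ztop 112.6 top circle [ 465.6 -233.7] r 20.2 mean [ 465.3 -232.   111.1] | 70: [ 465.6 -234.5] r20.2 | 82: [ 465.4 -234.4] r19.4 | 94: [ 465.4 -234.1] r19.8
side
M n241 ztop 157.7 top circle [437.5  55.9] r 16.8 mean [436.7  55.1 146.9] | 108: [440.3  57.1] r21.3 | 120: [439.6  56.3] r21.2 | 132: [439.9  56.7] r20.9
S n155 ztop 99.1 top circle [444.  162.5] r 13.2 mean [445.1 161.3  97.9] | 59: [446.4 162. ] r15.5 | 71: [446.5 162.2] r14.9 | 83: [445.4 162. ] r13.9
J1 n122 ztop 116.8 top circle [463.2 288.5] r 21.7 mean [463.  284.5 114.7] | 74: [456.6 288.6] r13.9
J2 n234 ztop 116.7 top circle [454.5 247.8] r 30.8 mean [452.1 239.8 114.7] | 74: [461.1 246.3] r28.3 | 86: [463.4 247.1] r28.5 | 98: [461.3 246.3] r28.7
C n241 ztop 112.5 top circle [ 464.8 -236.8] r 20.1 mean [ 462.  -237.5  110.7] | 70: [ 463.8 -237. ] r17.2 | 82: [ 466.  -236.7] r17.7 | 94: [ 464.5 -236.7] r18.0
jam n515 ztop 96.2 top circle [ 365.4 -237.5] r 31.7 mean [ 362.9 -239.6   94.3] | 54: [ 366.3 -238.3] r30.8 | 66: [ 365.6 -238. ] r28.9 | 78: [ 366.3 -238.4] r29.1
top
M 0
J1 n283 ztop 119.7 top circle [461.3 288.6] r 30.1 mean [461.4 296.3 114.6] | 74: [461.6 297.2] r20.1
J2 n302 ztop 120.1 top circle [457.7 248.3] r 30.2 mean [455.9 240.9 114.7] | 74: [459.4 249.5] r28.1 | 98: [457.7 249.3] r27.2
C n220 ztop 115.1 top circle [ 467. -232.] r 19.8 mean [ 467.  -232.3  110.8]
jam n494 ztop 99.0 top circle [ 367.5 -233.9] r 31.4 mean [ 367.6 -233.6   94.4]
```

View pics/fin.png

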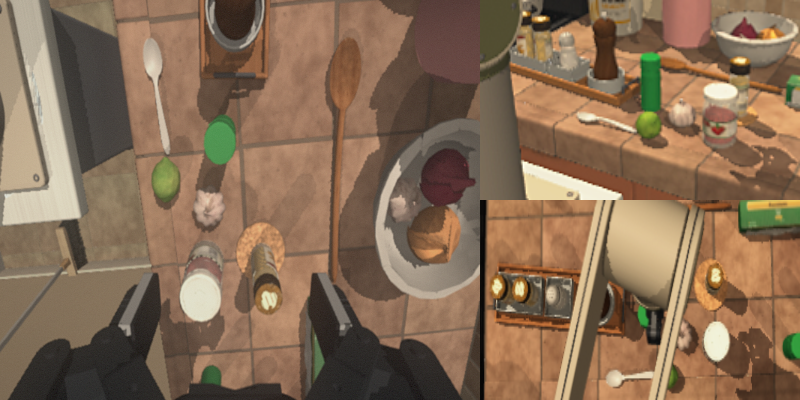

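The side panel shows both jars, the salt and the mill upright in their places (mill at about (605,55)). The coaster jar and the jam jar are unmoved. The arm is clear of everything, so I'm handing in.

```bash
python3 -c "
from bench import r
print(r.hand_in())"
```

```text
the job is handed in; nothing more can be done
None
```

I handed the job in at about 41 s: the salt is in the square cup, both worktop spice jars are in the oblong bin, and the mill went into the round cup last. All four stand upright in the final pictures, and the coaster jar and jam jar have not moved; the hand-in gave no verdict.

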